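Roll the edging onto an oval panel on a coasting wheel

TASK

Take the seam roller out of its stand by the square handle, use it to push the upright knob so that the weighted wheel with the oval panel turns at about one turn in three seconds, and let the wheel run free. While it coasts, press the roller on the near edge of the panel so that the spring carriage is pushed back about 12 mm, moving with the oval as it turns, and keep it between 6 and 18 mm for at least five seconds without a break and without letting the wheel stall. Then take the roller away so that the carriage springs home and the wheel runs on by itself, and finish while holding the roller upright in the air; never slam the roller down on the panel, ram the carriage or fling the wheel faster than a turn in two seconds, and leave the other things alone.

Things in the scene. Friction and masses are not known exactly. Their poses are not given: they have to be found in the camera images.
- roller: seam roller standing upright in its stand: square dark wood handle 26 x 26 mm (sides along its x and y), from 46 to 130 mm above its foot; below it a free-turning rubber tyre 40 mm across, from 5 to 35 mm above the foot, axis upright. Origin: centre of the foot's underside; z up along the handle. 0.26 kg.
- stand: steel ring fixed on the table that the roller stands in, 72 mm outside, 50 mm inside, 20 mm high. Origin: centre of its underside.
- jig: fixed plywood base of the jig, 340 x 260 mm, 16 mm thick. Origin: centre of its underside on the table, below the wheel axis when the carriage is home. Its x axis points away from the robot (yawed by up to 0.3 rad) and is the direction in which the spring carriage gives way; z up.
- carriage (a joint): travel of the spring carriage (aluminium plate on two rods) along the jig's +x, in m. 0 = home; stops at -0.006 and +0.030. Spring 200 N/m (12 mm = 2.4 N), damping 25 N s/m. It carries the whole wheel, so about 13 kg slide.
- wheel (a joint): angle of the weighted wheel on the carriage about the vertical, rad, counter-clockwise from above positive, endless. At angle q the knob (and the oval's long axis) lies at bearing q from the jig's x axis. Nearly free bearing: 0.003 N m s/rad. Below about 0.8 rad/s the wheel can no longer push the long end of the oval past a roller pressing with 2.4 N, and it stalls or reverses.
- panel: oval plywood panel fixed on top of the wheel, concentric: an ellipse 250 mm (its x axis) by 214 mm (its y axis), 20 mm thick, with an upright black edging. Origin: centre of its underside, 118 mm above the table; upper face at 138 mm. Between panel and wheel is a 42 mm gap around a hub of 40 mm radius. Fingers rubbing on the edge would brake the wheel; the roller does not.
- wheel_axis (a point): centre of the panel's upper face, 138 mm above the table, on the wheel's axis; it slides with the carriage. The steel wheel below the panel is 300 mm across, its upper face 76 mm above the table, 12 kg, moment of inertia 0.18 kg m2 (nominal, varies by 20 percent).
- knob_top (a point): top of the upright wooden knob, 24 mm across, standing 41 mm above the panel's upper face (top 179 mm above the table), 98 mm from the wheel axis on the long axis of the oval, 27 mm inside the edge there.
- water_cup: clear cup, 90 mm across, 100 mm tall, left side of the table; bystander.
- brush_jar: white jar with brushes, 76 mm across, brushes up to about 200 mm high, right side; bystander.
- tape_roll: paper tape roll lying flat, 100 mm across, 24 mm high, left, on the robot's side of the jig; bystander.
- varnish: amber bottle, 52 mm across, 110 mm tall, far left; bystander.
- medium_jar: glass jar, 60 mm across, 60 mm tall, far right; bystander.
- palette_knife: flat knife 200 mm long on the table, right, on the robot's side of the jig; bystander.
Not all that is in view belongs to the job. Leave any green, purple or red look-alike of the roller alone.

How it is judged:
On the way, in this order (a step that is already met when the one before it is completed fails the run):
1. the wheel runs free at 1.2 to 3.2 rad/s, touched by neither the roller nor the fingers ((velocity of joint wheel above 1.2 rad/s or velocity of joint wheel below -1.2 rad/s) and contact force between each of roller, the fingers and wheel below 0.05 N and height (world z) of roller above 0.05 m), for 0.2 s.
2. for five seconds the roller, with its tyre at the panel's edge, keeps the carriage 6 to 18 mm back while the wheel turns (over 0.3 rad/s), the fingers touching nothing of the wheel ((velocity of joint wheel above 0.3 rad/s or velocity of joint wheel below -0.3 rad/s) and value of joint carriage between 0.006 and 0.018 m and horizontal distance between roller and panel between 0.11 and 0.155 m and height (world z) of roller between 0.085 and 0.131 m and contact force between the fingers and wheel below 0.05 N), for 5 s.
At the end, for the whole second after the job is handed in: The carriage is home within 4 mm and still, the wheel is still running down by itself (over 0.1 rad/s), and the fingers hold the roller upright (within 0.3 rad), its foot more than 50 mm above the table, touching nothing of the jig (value of joint carriage between -0.004 and 0.004 m and velocity of joint carriage between -0.02 and 0.02 m/s and (velocity of joint wheel above 0.1 rad/s or velocity of joint wheel below -0.1 rad/s) and height (world z) of roller above 0.05 m and angle between roller's own z axis and vertical below 0.3 rad and contact force between the fingers and roller above 1 N and contact force between roller and wheel below 0.05 N and contact force between roller and jig below 0.05 N); the arm keeps its last pose, push and grip.
It fails at once if the carriage is rammed more than 28 mm back, against its stop (value of joint carriage above 0.028 m).
It fails at once if the roller hits the panel with more than 80 N (contact force between roller and panel above 80 N).
It fails at once if the wheel is flung faster than 3.2 rad/s (a turn in two seconds) (velocity of joint wheel above 3.2 rad/s or velocity of joint wheel below -3.2 rad/s).
It fails at once if a bystander is moved more than 30 mm (distance of any of water_cup, brush_jar, tape_roll, varnish, medium_jar, palette_knife from where it was at the start of the episode above 0.03 m).
It also fails if it takes over 48 s, if anything falls off the work surface, if the arm or the gripper's body presses on something with over 40 N, if the wrist force passes 120 N, or if a joint passes its speed limit or range.

ROBOT

A 6-joint arm with a two-finger parallel gripper is mounted at the origin on the work surface. World frame = base frame: x ahead of the robot, y to its left, z up, the work surface at z = 0. Lengths are in m, angles in rad, forces in N, time in s.
With the tool pointing down it reaches from about 0.275 to 0.75 m from the base axis. Payload 10.2 kg.
Tool frame: the origin (TCP) lies midway between the tips of the shut fingers; the grasp point (between the pads) lies 19 mm behind it (env.hold_point_z is the distance from the TCP to the grasp point, in m); z points along the fingers, y is the line along which they close (so a half turn about z gives the same grasp; the last joint's range is limited). The gripper opens to 85 mm and grips with 20 to 120 N. Pads are 22 mm wide; open, the fingers measure 114 mm over their backs; the gripper's body (76 mm by 85 mm) begins 54 mm behind the grasp point. The pads swing forward as they close: fully open they stand 13 mm farther back than shut.
Start: joints at [0.887, 0.313, 1.498, -0, 1.331, -0.223], TCP at [0.233, 0.47, 0.231] pointing down, gripper open.
Joint ranges: [-2.94, 2.94], [-0.97, 2.17], [0.19, 2.56], [-1.23, 4.37], [0.02, 3.11], [-2.88, 2.88]. Speed limits (rad/s): [2.39, 2.39, 3.01, 3.14, 3.14, 3.14].

INTERFACE

Orientations are given as a unit quaternion [x, y, z, w].
In Python, from bench import env, kinematics, monitor, eyes, job gives the robot as it stands. The module is installed in compiled form; this text tells all that it offers. Calls block until the motion is done:
- env.reach(position, orientation): joint-space move of the TCP to a pose.
- env.movel(position, velocity=0.15, frame=None, guard=None): straight line of the TCP; frame=None keeps the orientation; velocity is the mean speed in m/s. With guard (N) it stops when the force on the tool has changed by that much, and returns True; else False.
- env.set_joints(angles): joint-space move.
- env.release() and env.close_gripper(effort=None): open the fingers fully, or close them until they stop; effort is the grip in N (None keeps the last).
- env.hold(seconds).
- kinematics.ik(position, orientation): joint angles nearest the present ones, or None.
- monitor.sense(): the state.
- eyes.grab_frame(name): name is "scene" or "top" or "wrist"; returns a dict with "frame" (384x512x3 uint8, red, green, blue), "mtx" (3x3 intrinsics, pixels), "view" (4x4, takes a point from world to camera coordinates). Camera axes: x right, y down, z forward; pixel columns grow to the right and rows downward; lengths in m; the calibration is good to about 2 mm. The wrist camera is an equidistant fisheye: a pixel r from the principal point sees the ray r / f radians off the axis. A picture is of the moment at which its call begins. There is no depth.
A pose or a line that the arm cannot do raises env.MotionError and nothing moves.
- job.hand_in(): hands the job in; it is judged then, once.
The state is a dict: "clock": time; "joints": joint angles; "qvel": joint speeds; "joint_efforts": joint torques, N m; "position": TCP position; "ee_rot": TCP orientation; "contact_force": force on the tool from outside, world axes, zero at the start; "ft_torque": the same for the moment, N m; "finger_gap": opening from 0.0 (shut) to 1.0 (fully open); "gripper_force": force on a finger pad.
Only numpy, scipy, OpenCV 4.12 (cv2) and the standard library are available. Lean on these libraries where they do the work, as an engineer would, in place of code of your own. Each camera call takes 0.05 s, during which the arm holds its last target. There are 200 camera calls.

## Working session

There is one attempt and no reset: what is moved stays moved. The work goes in short steps, each a Python script; the robot and the scene stay as the last script left them, time stands still between calls to the robot, and variables do not carry over. Pictures are saved under pics/ and viewed, at most 10 in all, crops included, and the job is handed in when it is done.

```bash
mkdir -p pics; ls
python3 - <<'E'
from bench import env, kinematics, monitor, eyes, job
import cv2,pickle
d={}
for n in("scene","top"):
    f=eyes.grab_frame(n);d[n]=f;cv2.imwrite(f"pics/{n}0.png",f["frame"][:,:,::-1])
    print(n,f["mtx"].round(2).tolist(),f["view"].round(4).tolist())
pickle.dump(d,open("f0.pkl","wb"))
s=monitor.sense();print(s, env.hold_point_z)
E
```

```text
pics
scene [[393.01, 0.0, 249.77], [0.0, 393.01, 187.62], [0.0, 0.0, 1.0]] [[-0.7834, 0.6213, -0.0182, 0.4353], [0.4568, 0.5557, -0.6946, -0.1812], [-0.4214, -0.5525, -0.7191, 1.6475], [0.0, 0.0, 0.0, 1.0]]
top [[450.34, 0.0, 252.07], [0.0, 450.34, 200.67], [0.0, 0.0, 1.0]] [[0.0283, -0.9996, -0.007, -0.0305], [-0.9941, -0.0274, -0.1053, 0.5754], [0.1051, 0.01, -0.9944, 1.2398], [0.0, 0.0, 0.0, 1.0]]
{'clock': 0.1, 'joints': array([ 8.86587725e-01,  3.13406950e-01,  1.49835638e+00, -2.94634090e-05,
        1.33098967e+00, -2.23442778e-01]), 'qvel': array([ 0.00012238, -0.00188608, -0.00119981, -0.00033877, -0.00180165,
        0.00052757]), 'joint_efforts': array([ 1.70106414e-03, -4.12899506e+01, -2.60141730e+01, -1.83270299e-04,
        2.98348081e-03, -7.00015789e-05]), 'position': array([0.23332372, 0.47005004, 0.23078748]), 'ee_rot': array([ 2.28346882e-01,  9.73579665e-01, -5.27720115e-04, -2.41492943e-04]), 'contact_force': array([-0.03694441, -0.0960553 ,  0.06835744]), 'ft_torque': array([-0.04723431,  0.00616428,  0.0012325 ]), 'gripper_force': 0.0, 'finger_gap': 0.9980163968264051} 0.0187
```

View pics/top0.png

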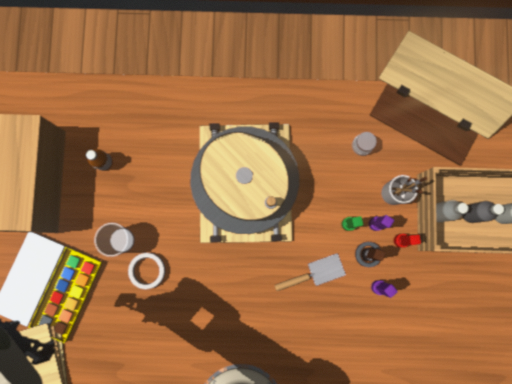

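View pics/scene0.png

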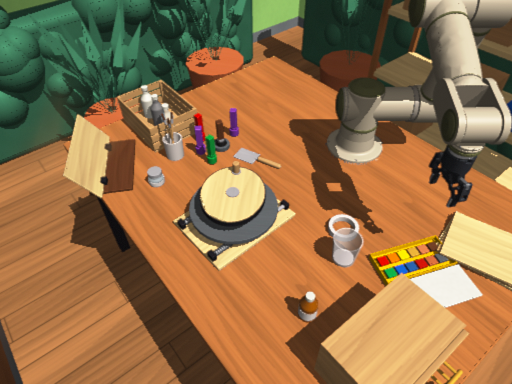

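The top view shows the jig centred near (246,178), the knob near (271,201) and the stand with the dark roller near (369,254). Roller candidates are dark in ring (369,254), green (352,223), purple (381,222) and (383,288), and red (408,240). Only the dark one stands in a steel ring. I'll confirm it in an enlarged crop.

Run:
```python
import cv2,pickle,numpy as np
d=pickle.load(open("f0.pkl","rb"))
t=d["top"]["frame"][:,:,::-1];s=d["scene"]["frame"][:,:,::-1]
r=lambda im,x,y,w,h,k:cv2.resize(im[y:y+h,x:x+w],None,fx=k,fy=k,interpolation=cv2.INTER_CUBIC)
# jig: x 185..310,y115..250 ; roller 335..425, 205..305
a=r(t,180,115,130,135,4.4)[:594]  # 572x594
b=r(t,340,225,55,55,4)  #220
c=r(s,185,95,55,70,4)  #220x280
b=np.vstack([b,c]);b=cv2.copyMakeBorder(b,0,594-b.shape[0],0,0,cv2.BORDER_CONSTANT)
im=np.hstack([a,b]);print(im.shape);cv2.imwrite("pics/crop0.png",im)
```

```text
(594, 792, 3)
```

View pics/crop0.png

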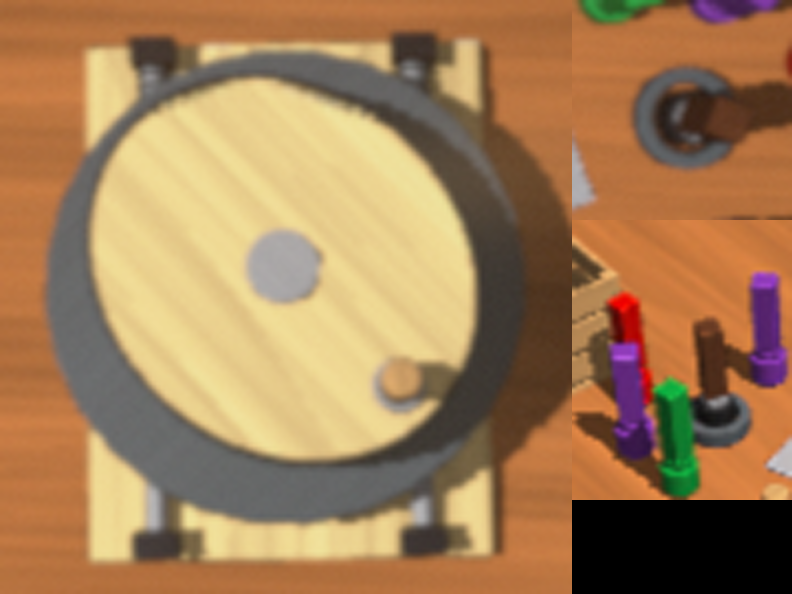

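```bash
cat > h.py <<'E'
import numpy as np,cv2
def ray(f,u,v):
    K,V=f["mtx"],f["view"]; R,t=V[:3,:3],V[:3,3]
    d=R.T@np.linalg.solve(K,[u,v,1.]); return -R.T@t,d
def at(f,u,v,z):
    c,d=ray(f,u,v); return c+d*(z-c[2])/d[2]
def proj(f,p):
    q=f["view"][:3,:3]@p+f["view"][:3,3]; q=f["mtx"]@q; return q[:2]/q[2]
E
python3 - <<'E'
import pickle,numpy as np
from h import *
d=pickle.load(open("f0.pkl","rb"));t=d["top"];s=d["scene"]
A=lambda x,y:(180+x/4.4-.4,115+y/4.4-.4)
B=lambda x,y:(340+(x-572)/4-.4,225+y/4-.4)
ax=at(t,*A(284,267),.138);kn=at(t,*A(401,378),.179)
print("axis",ax,"knob",kn,np.linalg.norm((kn-ax)[:2]))
C=[at(t,*A(*p),.016) for p in((87,47),(483,40),(495,555),(88,562))]
print(np.round(C,4),sum(C)/4)
for i in range(4):
    e=C[i]-C[i-1];print(np.linalg.norm(e),np.degrees(np.arctan2(e[1],e[0])))
st=at(t,*B(685,118),.020);print("stand",st)
for p in((684,130),(696,92),(752,102),(742,142)):print(at(t,*B(*p),.13))
print("axis in scene",proj(s,ax),"knob",proj(s,kn),"stand",proj(s,st),"rollertop",proj(s,np.r_[st[:2],.13]))
print([proj(t,np.r_[st[:2],z]) for z in(.046,.13)])
E
```

```text
axis [0.63035865 0.00699866 0.138     ] knob [ 0.56204039 -0.06225341  0.179     ] 0.09727915490247459
[[ 0.7936  0.1451  0.016 ]
 [ 0.8052 -0.1161  0.016 ]
 [ 0.467  -0.1304  0.016 ]
 [ 0.4551  0.1307  0.016 ]] [0.63021597 0.00731892 0.016     ]
0.3387519413546606 2.438104110232942
0.2614651065548246 -87.45327510378841
0.33851804542737823 -177.57398719613585
0.26139421637331733 92.59802449636605
stand [ 0.43557415 -0.34291551  0.02      ]
[ 0.42853858 -0.31499597  0.13      ]
[ 0.45294348 -0.32263969  0.13      ]
[ 0.44758318 -0.35843798  0.13      ]
[ 0.42197714 -0.3519961   0.13      ]
axis in scene [232.35166278 192.15541515] knob [235.75925331 162.71382457] stand [221.15690328 142.85116275] rollertop [219.20099094 121.32930544]
[array([370.20455795, 254.22000214]), array([378.5333695 , 254.64448741])]
```

The dark roller is in the steel ring at crop (685,118), and the green, red and purple ones stand without a ring, so it is the right one. The measurements also agree with the given sizes: base 339 x 261 mm and knob radius 97 mm.

Run:
```python
from bench import env, kinematics, monitor, eyes, job
import cv2,pickle,numpy as np
from h import *
a=np.radians(83);q=[np.cos(a),np.sin(a),0,0]
env.reach([.4356,-.343,.25],q); s=monitor.sense();print(s["clock"],s["position"],s["joints"].round(2))
f=eyes.grab_frame("wrist");g=eyes.grab_frame("top");h=eyes.grab_frame("scene");pickle.dump((f,g,h),open("f1.pkl","wb"))
print(f["mtx"].round(1).tolist())
w=f["frame"][:,:,::-1]
# knob colours in scene and panel colours
fs=h;hsv=cv2.cvtColor(fs["frame"],cv2.COLOR_RGB2HSV)
kn=np.array([.562,-.0623,.16]);u,v=proj(fs,kn).round().astype(int);print("knob",u,v);print(hsv[v-3:v+4,u-4:u+5].tolist()[::2])
u,v=proj(fs,np.array([.63,.05,.138])).round().astype(int);print("panel",hsv[v-1:v+2,u-1:u+2].tolist())
ht=cv2.cvtColor(g["frame"],cv2.COLOR_RGB2HSV);print("topknob",ht[198:204,268:275].tolist()[::2], "pan",ht[170,225:230].tolist())
c=cv2.resize(h["frame"][135:265,165:305,::-1],None,fx=3,fy=3,interpolation=cv2.INTER_CUBIC)
w2=cv2.copyMakeBorder(w[:390],0,390-384,0,0,cv2.BORDER_CONSTANT)[:, 80:450]
cv2.imwrite("pics/w1.png",np.hstack([w2,c])[:, :800])
```

```text
3.0417 [ 0.43594735 -0.34247733  0.25005139] [-0.88  0.37  1.38  0.    1.4  -2.2 ]
[[297.3, 0.0, 252.2], [0.0, 297.3, 192.7], [0.0, 0.0, 1.0]]
knob 236 167
[[[13, 162, 170], [16, 138, 188], [16, 138, 223], [17, 134, 232], [17, 131, 237], [17, 132, 238], [16, 136, 223], [14, 155, 196], [12, 176, 206]], [[13, 158, 113], [15, 141, 92], [16, 135, 121], [16, 136, 152], [16, 132, 164], [16, 136, 165], [16, 135, 162], [14, 151, 165], [13, 160, 178]], [[18, 114, 98], [16, 127, 88], [15, 133, 109], [16, 135, 136], [16, 133, 153], [16, 137, 162], [16, 135, 164], [17, 122, 190], [21, 108, 241]], [[16, 68, 83], [15, 106, 82], [15, 132, 106], [15, 135, 134], [16, 134, 152], [16, 136, 161], [16, 131, 158], [14, 70, 160], [15, 59, 212]]]
panel [[[24, 95, 250], [23, 98, 247], [22, 104, 242]], [[23, 97, 249], [23, 102, 246], [22, 104, 242]], [[23, 98, 249], [23, 103, 245], [22, 104, 242]]]
topknob [[[16, 113, 206], [16, 124, 205], [16, 126, 200], [16, 127, 198], [16, 126, 200], [17, 124, 197], [17, 119, 175]], [[16, 126, 217], [17, 126, 212], [16, 127, 203], [16, 128, 201], [16, 128, 203], [16, 128, 203], [16, 126, 192]], [[16, 126, 216], [17, 129, 216], [16, 126, 206], [16, 128, 201], [17, 127, 201], [16, 125, 202], [16, 126, 184]]] pan [[23, 98, 238], [23, 95, 239], [23, 96, 239], [23, 96, 239], [23, 97, 240]]
```

View pics/w1.png

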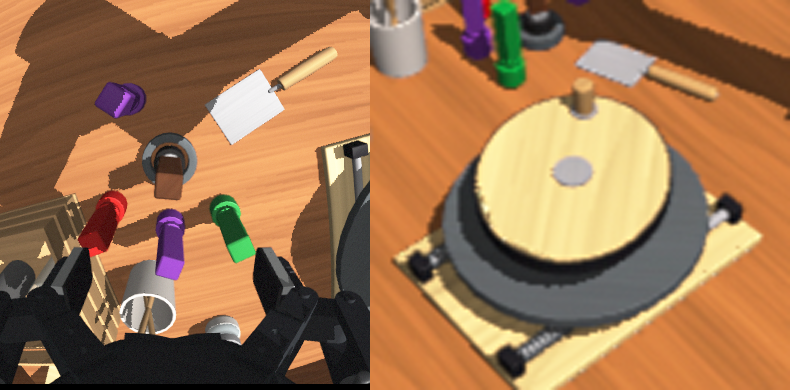

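The wrist view shows the handle square to the fingers at about (170,185), with the look-alikes clear of the finger paths. The scene crop shows the knob in plain view. Next I grasp the roller.

```bash
cat >> h.py <<'E'
AX=np.array([.6303,.0072]); YAW=np.radians(2.47)   # world axis, jig yaw
TH=np.radians(np.arange(-180,180,1.))
def knob(f,c=0.):
    """world bearing of knob and score"""
    hsv=cv2.cvtColor(f["frame"],cv2.COLOR_RGB2HSV).astype(int)
    m=((hsv[...,0]>=15)&(hsv[...,0]<=18)&(hsv[...,1]>=112)&(hsv[...,1]<=145)).astype(np.float32)
    a=AX+c*np.array([np.cos(YAW),np.sin(YAW)]); sc=np.zeros(len(TH)); n=0
    for z in np.linspace(.145,.179,6):
        for o in(-.008,-.004,0,.004,.008):
            C=-f["view"][:3,:3].T@f["view"][:3,3]; k=a[:,None]+.098*np.array([np.cos(TH),np.sin(TH)])
            d=k-C[:2,None]; d/=np.linalg.norm(d,axis=0)
            p=np.vstack([k+o*np.array([-d[1],d[0]]),np.full(len(TH),z)])
            q=f["mtx"]@(f["view"][:3,:3]@p+f["view"][:3,3:]); q=(q[:2]/q[2]).round().astype(int)
            sc+=m[np.clip(q[1],0,383),np.clip(q[0],0,511)]; n+=1
    sc=np.convolve(np.r_[sc[-3:],sc,sc[:3]],np.ones(7)/7,'valid')/n
    i=sc.argmax(); w=np.array([sc[(i+j)%360]**4 for j in range(-8,9)])
    return TH[i]+np.radians((w*np.arange(-8,9)).sum()/w.sum()), sc[i], sc
E
python3 - <<'E'
from bench import env, kinematics, monitor, eyes, job
import pickle,numpy as np
from h import *
f,g,h=pickle.load(open("f1.pkl","rb"))
for k in(g,h):
    b,s,sc=knob(k);print(np.degrees(b),s,np.round(sc[::15],2))
t0=monitor.sense()["clock"]
env.movel([.4356,-.343,.092],velocity=.12);t1=monitor.sense()["clock"];print("T",t1-t0,.158/.12)
env.close_gripper(effort=100);s=monitor.sense();print(s["clock"],s["finger_gap"],s["gripper_force"],s["contact_force"],s["position"])
env.movel([.4356,-.343,.236],velocity=.12);s=monitor.sense();print(s["clock"],s["finger_gap"],s["gripper_force"],s["contact_force"],s["position"])
E
```

```text
-133.45245228508745 0.9714285714285713 [0.   0.   0.   0.93 0.   0.   0.   0.   0.   0.   0.   0.   0.   0.
 0.   0.   0.   0.   0.   0.   0.   0.   0.   0.  ]
-133.67487886497688 0.8857142857142857 [0.11 0.1  0.09 0.87 0.2  0.07 0.07 0.06 0.08 0.08 0.06 0.04 0.   0.
 0.   0.   0.   0.   0.   0.   0.07 0.16 0.07 0.1 ]
T 1.4665999999999997 1.3166666666666667
5.2417 0.2921498174826709 97.69243240356445 [-0.32965172  0.84335799  4.07110828] [ 0.43564149 -0.3429904   0.09224474]
6.5917 0.2961491917945721 97.86489486694336 [-0.1173586   0.48242005 -1.56341276] [ 0.43542368 -0.34278576  0.23522316]
```

Run:
```python
from bench import env, kinematics, monitor, eyes, job
import numpy as np
from h import *
P=lambda d:.098*np.array([np.cos(np.radians(d)),np.sin(np.radians(d))])
u=P(166)-P(226.4);u/=np.linalg.norm(u);out=np.array([-u[1],u[0]])
st=AX+P(226.4)+.0065*out-.0353*u
np.save("push.npy",np.r_[st,u]);print(st,u,out)
env.movel([.50,-.20,.236],velocity=.2)
env.movel([*st,.236],velocity=.12)
s=monitor.sense();print(s["clock"],s["position"],s["contact_force"],s["finger_gap"])
f=eyes.grab_frame("scene");g=eyes.grab_frame("top")
print(np.degrees([knob(f)[0],knob(g)[0]]),knob(f)[1],knob(g)[1])
a=cv2.resize(f["frame"][90:240,160:320,::-1],None,fx=2.4,fy=2.4,interpolation=cv2.INTER_CUBIC)
b=cv2.resize(g["frame"][110:260,185:345,::-1],None,fx=2.4,fy=2.4,interpolation=cv2.INTER_CUBIC)
cv2.imwrite("pics/p2.png",np.hstack([a,b]))
```

```text
[ 0.56632376 -0.09948065] [-0.27899111  0.96029369] [-0.96029369 -0.27899111]
8.675 [ 0.56610741 -0.10002606  0.23599049] [ 0.80639289 -0.90667481 -2.49783233] 0.29075165495110894
[-133.41686782 -133.41271345] 0.9142857142857143 0.9571428571428571
```

View pics/p2.png

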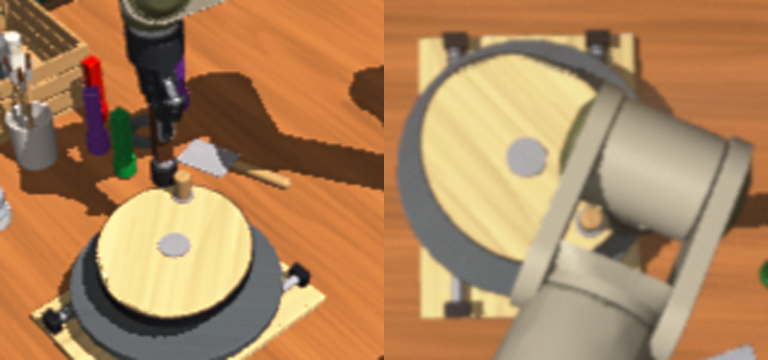

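The roller hangs upright just behind the knob: left half, roller at (163,165) and knob at (182,187). Now I push and measure the speed.

```bash
cat >> h.py <<'E'
def look(eyes,monitor,c=0.,thr=.45):
    t=monitor.sense()["clock"]; f=eyes.grab_frame("scene"); b,s,_=knob(f,c)
    return t,b,s
E
python3 - <<'E'
from bench import env, kinematics, monitor, eyes, job
import numpy as np,json
from h import *
p=np.load("push.npy");st,u=p[:2],p[2:]
e=st+.11*u
env.movel([*e,.236],velocity=.105)
s=monitor.sense();print(s["clock"],s["position"],s["contact_force"])
obs=[look(eyes,monitor)]
ex=np.array([np.cos(YAW),np.sin(YAW)])
w=AX-.172*ex
env.movel([*w,.236],velocity=.15)
for _ in range(4): obs.append(look(eyes,monitor)); env.hold(.1)
o=np.array(obs);print(o[:,0].round(3),np.degrees(o[:,1]).round(1),o[:,2].round(2))
th=np.unwrap(o[:,1]);print(np.polyfit(o[1:,0],th[1:],1),np.diff(th)/np.diff(o[:,0]));json.dump(obs,open("obs.json","w"))
s=monitor.sense();print(s["clock"],s["position"],s["contact_force"],s["finger_gap"])
E
```

```text
9.975 [0.53576319 0.0056625  0.23593129] [-0.03478373  0.04323845 -1.51630434]
[ 9.975 10.692 10.842 10.992 11.142] [103.9   8.3 -12.1 -32.3 -52.3] [0.97 0.97 0.98 1.   0.98]
[-2.34980309 25.26643833] [-2.3276779  -2.37511436 -2.34342933 -2.33299017]
11.2917 [ 4.58500347e-01 -1.94695376e-04  2.35991814e-01] [ 0.38732096  0.01021506 -2.62520743] 0.29163116668612205
```

```bash
cat >> h.py <<'E'
_t=np.linspace(0,2*np.pi,20001)
def _D(th,a=.125,b=.107,r=.020):
    # roller centre on the jig -x line at distance D from axis; offset curve of the ellipse, knob bearing th (jig)
    n=np.array([b*np.cos(_t),a*np.sin(_t)]);n/=np.linalg.norm(n,axis=0)
    x,y=a*np.cos(_t)+r*n[0],b*np.sin(_t)+r*n[1]
    ang=np.unwrap(np.arctan2(y,x)); return np.interp((np.pi-th)%(2*np.pi),ang,np.hypot(x,y))
_g=np.linspace(0,2*np.pi,2001);_Dg=_D(_g)
D=lambda th:np.interp(np.asarray(th)%(2*np.pi),_g,_Dg)
EX=np.array([np.cos(YAW),np.sin(YAW)])
def carr(f):
    """carriage displacement from grey hub disc centroid in scene frame (raw, relative to nominal axis)"""
    p0=proj(f,np.r_[AX,.138]);J=proj(f,np.r_[AX+.012*EX,.138])-p0
    hsv=cv2.cvtColor(f["frame"],cv2.COLOR_RGB2HSV).astype(float)
    Y,X=np.mgrid[:384,:512];m=(np.hypot(X-p0[0]-J[0]/2,(Y-p0[1]-J[1]/2)*1.2)<15)
    w=np.clip((75-hsv[...,1])/50,0,1)*m
    c=np.array([(w*X).sum(),(w*Y).sum()])/w.sum()
    return (c-p0)@J/(J@J)*.012
E
python3 - <<'E'
import pickle
from h import *
print(D([0,np.pi/4,np.pi/2]))
d=pickle.load(open("f0.pkl","rb"));print("c0",carr(d["scene"]),carr(pickle.load(open("f1.pkl","rb"))[2]))
def mj(x):x=np.clip(x,0,1);return x**3*(10-15*x+6*x*x)
def cub(x):x=np.clip(x,0,1);return x*x*(3-2*x)
for w in(2.3,2.1,1.9,1.7):
  for hold in(.15,.2):
    H=np.pi/2/w;t=np.linspace(0,H,400);Dt=D(w*t)
    for nm,p in(("mj",mj),("cub",cub)):
      r=[]
      for k in(1,.9,.8):
        mid,am=.136,.009*k
        s=mid+am-2*am*p((t-hold/2)/(H-hold)); e=Dt-s;r.append((round(e.min()*1e3,1),round(e.max()*1e3,1)))
      print(w,hold,nm,r)
E
```

```text
[0.145      0.13515886 0.127     ]
c0 -0.00030945111114039303 -0.00032493972874629345
2.3 0.15 mj [(np.float64(-2.6), np.float64(1.5)), (np.float64(-1.9), np.float64(0.9)), (np.float64(-1.8), np.float64(1.8))]
2.3 0.15 cub [(np.float64(-1.6), np.float64(0.8)), (np.float64(-1.1), np.float64(0.9)), (np.float64(-1.8), np.float64(1.8))]
2.3 0.2 mj [(np.float64(-3.0), np.float64(1.9)), (np.float64(-2.3), np.float64(1.1)), (np.float64(-1.8), np.float64(1.8))]
2.3 0.2 cub [(np.float64(-2.1), np.float64(1.2)), (np.float64(-1.5), np.float64(0.9)), (np.float64(-1.8), np.float64(1.8))]
2.1 0.15 mj [(np.float64(-2.4), np.float64(1.4)), (np.float64(-1.8), np.float64(0.9)), (np.float64(-1.8), np.float64(1.8))]
2.1 0.15 cub [(np.float64(-1.5), np.float64(0.7)), (np.float64(-1.0), np.float64(0.9)), (np.float64(-1.8), np.float64(1.8))]
2.1 0.2 mj [(np.float64(-2.9), np.float64(1.8)), (np.float64(-2.2), np.float64(1.0)), (np.float64(-1.8), np.float64(1.8))]
2.1 0.2 cub [(np.float64(-1.9), np.float64(1.1)), (np.float64(-1.3), np.float64(0.9)), (np.float64(-1.8), np.float64(1.8))]
1.9 0.15 mj [(np.float
[... 269 characters left out ...]
1.6)), (np.float64(-2.0), np.float64(0.9)), (np.float64(-1.8), np.float64(1.8))]
1.9 0.2 cub [(np.float64(-1.8), np.float64(0.9)), (np.float64(-1.2), np.float64(0.9)), (np.float64(-1.8), np.float64(1.8))]
1.7 0.15 mj [(np.float64(-2.2), np.float64(1.2)), (np.float64(-1.6), np.float64(0.9)), (np.float64(-1.8), np.float64(1.8))]
1.7 0.15 cub [(np.float64(-1.3), np.float64(0.5)), (np.float64(-0.9), np.float64(0.9)), (np.float64(-1.8), np.float64(1.8))]
1.7 0.2 mj [(np.float64(-2.5), np.float64(1.5)), (np.float64(-1.9), np.float64(0.9)), (np.float64(-1.8), np.float64(1.8))]
1.7 0.2 cub [(np.float64(-1.6), np.float64(0.8)), (np.float64(-1.0), np.float64(0.9)), (np.float64(-1.8), np.float64(1.8))]
```

```bash
cat > trk.py <<'E'
from bench import env, kinematics, monitor, eyes, job
import numpy as np,json
from h import *
Z=.201
try: obs=json.load(open("trk.json"))
except Exception: obs=[]
def see():
    t=monitor.sense()["clock"]; f=eyes.grab_frame("scene"); c=carr(f)+.0003
    b,s,_=knob(f,c); th=b-YAW
    if obs: th=obs[-1][1]+(th-obs[-1][1]-OM*(t-obs[-1][0])+np.pi)%(2*np.pi)-np.pi+OM*(t-obs[-1][0])
    obs.append((t,th,c,s)); json.dump(obs,open("trk.json","w")); return obs[-1]
def fit(n=6):
    o=np.array(obs[-n:]); return np.polyfit(o[:,0]-o[-1,0],o[:,1],1),o[-1,0]
OM=-2.3
def spos():
    return -(monitor.sense()["position"][:2]-AX)@EX
def half(c,dl=0.,hold=.2,off=.005,cam=True):
    """move to the next extreme of the oval, aiming at carriage c; dl = model offset"""
    (w,th0),t0=fit(); now=monitor.sense()["clock"]
    k=np.floor((th0+w*(now+.3-t0))/(np.pi/2)); tn=t0+(k*np.pi/2-th0)/w
    long=int(k)%2==0
    s=.136+(.00765 if long else -.00765)-c+dl
    s0=spos(); T=tn-hold/2-now
    env.movel([*(AX-s*EX),Z],velocity=max(abs(s-s0),1e-3)/T)
    o=see() if cam else obs[-1]; m=monitor.sense(); sp=spos()
    print(f"t{m['clock']:.2f} tn{tn:.2f} {'L' if long else 'S'} w{w:.2f} s*{s:.4f} s{sp:.4f} c{o[2]*1e3:.1f} model{(D(o[1])-sp)*1e3:.1f} mod{np.degrees(o[1])%180:.0f} F{-m['contact_force']@np.r_[EX,0]:.2f} sc{o[3]:.2f}")
    return o
E
rm -f trk.json
python3 - <<'E'
from trk import *
env.movel([*(AX-.172*EX),Z],velocity=.08)
for _ in range(6): see(); env.hold(.25)
for _ in range(5): half(-.014)
print(np.array(obs).round(4)[:6]); print(monitor.sense()["position"])
E
```

```text
t14.21 tn14.10 S w-2.32 s*0.1424 s0.1428 c-0.1 model-15.8 mod88 F0.38 sc0.94
t14.93 tn14.82 L w-2.28 s*0.1577 s0.1576 c-0.0 model-12.7 mod175 F0.44 sc0.96
t15.64 tn15.54 S w-2.25 s*0.1424 s0.1424 c-0.1 model-15.3 mod84 F0.06 sc0.93
t16.35 tn16.25 L w-2.24 s*0.1577 s0.1576 c-0.0 model-12.7 mod175 F-0.22 sc0.96
t17.07 tn16.96 S w-2.23 s*0.1424 s0.1424 c-0.1 model-15.4 mod88 F-0.71 sc0.94
[[ 1.18833e+01 -2.68850e+00  3.00000e-04  9.38100e-01]
 [ 1.21833e+01 -3.38250e+00 -0.00000e+00  9.85700e-01]
 [ 1.24833e+01 -4.11340e+00 -3.00000e-04  9.71400e-01]
 [ 1.27833e+01 -4.79260e+00 -2.00000e-04  9.33300e-01]
 [ 1.30833e+01 -5.47690e+00 -0.00000e+00  9.19000e-01]
 [ 1.33833e+01 -6.17280e+00  0.00000e+00  9.66700e-01]]
[0.48798738 0.00108886 0.20096562]
```

Run:
```python
from trk import *
half(-.005);half(-.002);half(.009);half(.011)
```

```text
t17.80 tn17.69 L w-2.21 s*0.1487 s0.1486 c-0.0 model-3.6 mod178 F-0.81 sc0.95
t18.54 tn18.44 S w-2.18 s*0.1304 s0.1304 c4.4 model-3.3 mod87 F0.32 sc0.94
t19.28 tn19.18 L w-2.16 s*0.1346 s0.1341 c12.6 model10.9 mod1 F-0.90 sc0.99
t20.08 tn19.96 S w-2.13 s*0.1174 s0.1178 c11.4 model9.4 mod97 F6.92 sc0.94
```

Run:
```python
from trk import *
for _ in range(3): half(.012,dl=.0018)
```

```text
t20.92 tn20.80 L w-2.06 s*0.1334 s0.1334 c11.5 model10.5 mod13 F0.05 sc0.95
t21.81 tn21.70 S w-1.98 s*0.1182 s0.1189 c11.3 model10.4 mod113 F3.51 sc0.97
t22.86 tn22.72 L w-1.85 s*0.1334 s0.1330 c9.1 model8.4 mod24 F0.08 sc0.92
```

Run:
```python
import json,numpy as np
o=np.array(json.load(open("trk.json")));
for i in range(6,len(o)): print(o[i,0].round(2),np.degrees(o[i,1]).round(1),(o[i,2]*1e3).round(1),((o[i,1]-o[i-1,1])/(o[i,0]-o[i-1,0])).round(3))
```

```text
14.16 -452.4 -0.1 -2.223
14.88 -544.6 -0.0 -2.219
15.59 -635.9 -0.1 -2.249
16.3 -724.7 -0.0 -2.188
17.02 -812.2 -0.1 -2.132
17.75 -901.5 -0.0 -2.126
18.49 -993.2 4.4 -2.158
19.23 -1078.6 12.6 -2.01
20.03 -1163.0 11.4 -1.842
20.87 -1246.7 11.5 -1.751
21.76 -1327.1 11.3 -1.575
22.81 -1415.6 9.1 -1.471
```

```bash
cat > rec.py <<'E'
import json,numpy as np
from h import *
from scipy.interpolate import UnivariateSpline
o=np.array(json.load(open("trk.json")));i=o[:,0]>15
sp=UnivariateSpline(o[i,0],o[i,1],k=3,s=i.sum()*.025**2)
# (t_end_print, s_target)
M=[(17.07,.1424),(17.80,.1486),(18.54,.1304),(19.28,.1341),(20.08,.1178),(20.92,.1334),(21.81,.1189),(22.86,.1330)]
if __name__=="__main__":
  print((np.array([sp.derivative()(t) for t in np.arange(19,23,.5)])).round(2), (o[i,1]-sp(o[i,0])).round(3))
  for prof in("cub","mj"):
    for a,b in zip(M[2:],M[3:]):
      t=np.arange(a[0],b[0],.05);x=np.clip((t-a[0])/(b[0]-.2-a[0]-.0),0,1)
      y=x*x*(3-2*x) if prof=="cub" else x**3*(10-15*x+6*x*x)
      s=a[1]+(b[1]-a[1])*y; print(prof,a[0],((D(sp(t))-s+.0014)*1e3).round(1))
E
python3 rec.py
```

```text
[-1.98 -1.91 -1.83 -1.75 -1.67 -1.57 -1.48 -1.37] [-0.011 -0.005  0.027  0.034 -0.028 -0.04  -0.002  0.007  0.038 -0.02 ]
cub 18.54 [-1.8 -1.3 -0.7 -0.   0.9  1.9  3.   4.3  5.7  7.1  8.5  9.9 11.  11.8
 12.2]
cub 19.28 [12.3 12.3 12.5 12.8 13.2 13.5 13.9 14.2 14.4 14.5 14.3 13.8 13.  12.
 11.3 10.8]
cub 20.08 [10.6 10.4  9.9  9.2  8.5  7.8  7.1  6.6  6.2  6.1  6.3  6.8  7.7  8.9
 10.2 11.3 12.1]
cub 20.92 [12.6 13.2 13.8 14.5 15.1 15.7 16.2 16.6 16.8 16.9 16.8 16.5 16.  15.2
 14.1 13.  12.1 11.2]
cub 21.81 [10.7 10.   9.2  8.4  7.5  6.7  5.9  5.1  4.5  3.9  3.5  3.3  3.2  3.3
  3.7  4.3  5.1  6.2  7.4  8.5  9.6 10.5]
mj 18.54 [-1.8 -1.3 -0.6  0.2  1.   1.9  3.   4.2  5.5  7.   8.5  9.9 11.  11.8
 12.2]
mj 19.28 [12.3 12.1 11.9 11.9 12.4 13.1 13.9 14.7 15.2 15.3 14.9 14.1 13.  12.
 11.3 10.8]
mj 20.08 [10.6 10.6 10.4 10.   9.3  8.4  7.3  6.3  5.6  5.3  5.5  6.3  7.5  8.9
 10.2 11.3 12.1]
mj 20.92 [12.6 13.  13.3 13.8 14.3 15.1 15.9 16.6 17.2 17.6 17.6 17.2 16.4 15.3
 14.1 13.  12.1 11.2]
mj 21.81 [10.7 10.1  9.6  9.   8.3  7.4  6.5  5.6  4.6  3.8  3.1  2.6  2.5  2.6
  3.1  3.9  5.   6.2  7.4  8.5  9.6 10.5]
```

Run:
```python
from trk import *
p=np.load("push.npy");st,u=p[:2],p[2:]
env.movel([*(AX-.158*EX),Z],velocity=.12)
env.movel([*(AX-.185*EX),.236],velocity=.15)
W=st-.10*u
env.movel([*W,.236],velocity=.25)
trk=None
import trk as T
T.OM=-1.33
for _ in range(3): T.see();env.hold(.25)
o=np.array(T.obs[-3:]);print(o.round(4),np.polyfit(o[:,0],o[:,1],1),monitor.sense()["position"],monitor.sense()["clock"],W, np.degrees(o[:,1])%360)
```

```text
[[ 2.47917e+01 -2.72222e+01  1.90000e-03  8.85700e-01]
 [ 2.50917e+01 -2.75973e+01  3.00000e-04  9.14300e-01]
 [ 2.53917e+01 -2.79717e+01 -1.10000e-03  9.19000e-01]] [-1.2491199   3.74549672] [ 0.59422142 -0.19551266  0.23597587] 25.6917 [ 0.59422287 -0.19551002] [240.28368506 218.79159632 197.34210618]
```

```bash
cat > sim.py <<'E'
from h import *
p=np.load("push.npy");st,u=p[:2],p[2:]
mj=lambda x:x**3*(10-15*x+6*x*x)
cub=lambda x:x*x*(3-2*x)
def sim(start,L,v,th,w,prof,off=np.zeros(2),e=.0):
    """th: knob world bearing at roller start, w rate (negative). returns contact rel speed, final w, etc"""
    T=L/v;dt=.002;rel=None;tc=None;k=None;wm=0
    for t in np.arange(0,T,dt):
        r0=start+off+u*L*prof(t/T); r=start+off+u*L*prof(min(1,(t+dt)/T))
        th1=th+w*dt; K=AX+.098*np.array([np.cos(th1),np.sin(th1)]); d=K-r; n=np.linalg.norm(d)
        if n<.032:
            if rel is None:
                nn=d/n; kv=w*.098*np.array([-np.sin(th1),np.cos(th1)])
                rel=((r-r0)/dt-kv)@nn;tc=t/T;k=np.degrees(th1);q=np.degrees(np.arccos(nn@u))
            while n<.032:
                th1-=.0005;K=AX+.098*np.array([np.cos(th1),np.sin(th1)]);n=np.linalg.norm(K-r)
                if th1<th-.2: return "passed"
            w=min(w,(th1-th)/dt*.5+w*.5)
        th=th1;wm=min(wm,w)
    return None if rel is None else (round(rel,3),round(tc,2),round(k%360),round(q),round(w,2),round(np.degrees(th)%360))
E
python3 - <<'E'
from sim import *
for nm,pr in(("mj",mj),("cub",cub)): print(nm,sim(st,.11,.105,np.radians(-133.5),0,pr))
for back in(.03,.05,.07,.1):
  S=st-back*u
  for L,v in((back+.10,.13),(back+.12,.14),(back+.12,.15),(back+.14,.15)):
    for th in range(-120,-40,8):
      r=sim(S,L,v,np.radians(th),-1.245,mj)
      if r and r!="passed" and r[0]<.06 and r[0]>0: print(back,round(L,2),v,th,r)
E
```

```text
mj (np.float64(0.059), np.float64(0.16), 226, 12, np.float64(-2.13), 132)
cub (np.float64(0.061), np.float64(0.11), 226, 12, np.float64(-1.63), 146)
0.05 0.15 0.13 -120 (np.float64(0.05), np.float64(0.71), 181, 6, np.float64(-1.75), 148)
0.07 0.19 0.14 -120 (np.float64(0.032), np.float64(0.75), 168, 9, np.float64(-1.5), 138)
0.1 0.2 0.13 -96 (np.float64(0.046), np.float64(0.71), 186, 9, np.float64(-1.75), 141)
0.1 0.22 0.15 -112 (np.float64(0.048), np.float64(0.74), 170, 6, np.float64(-1.75), 132)
```

Run:
```python
from sim import *
R=[]
for back in(.02,.03,.04,.06,.1):
  S=st-back*u
  for ex in(.08,.1,.12,.14):
   for v in(.13,.14,.15,.16):
    for th in range(-124,-30,4):
      r=sim(S,back+ex,v,np.radians(th),-1.245,mj)
      if r and r!="passed" and r[0]<.11 and 2.05<-r[4]<2.6: R.append((float(r[0]),back,ex,v,th,[float(x) for x in r[1:]]))
R.sort()
for r in R[:25]:print(r)
```

```text
(0.075, 0.02, 0.12, 0.13, -108, [0.28, 231.0, 19.0, -2.5, 119.0])
(0.079, 0.1, 0.1, 0.13, -92, [0.65, 197.0, 12.0, -2.12, 131.0])
(0.081, 0.06, 0.1, 0.13, -112, [0.65, 191.0, 12.0, -2.12, 138.0])
(0.083, 0.04, 0.08, 0.14, -124, [0.67, 195.0, 12.0, -2.12, 161.0])
(0.083, 0.06, 0.14, 0.14, -124, [0.67, 167.0, 10.0, -2.12, 111.0])
(0.084, 0.1, 0.08, 0.14, -96, [0.66, 203.0, 11.0, -2.12, 151.0])
(0.089, 0.02, 0.12, 0.13, -112, [0.33, 222.0, 6.0, -2.5, 121.0])
(0.089, 0.03, 0.08, 0.13, -124, [0.62, 198.0, 12.0, -2.12, 159.0])
(0.091, 0.04, 0.12, 0.13, -124, [0.64, 179.0, 5.0, -2.25, 123.0])
(0.091, 0.1, 0.14, 0.13, -96, [0.64, 179.0, 4.0, -2.25, 94.0])
(0.092, 0.06, 0.14, 0.13, -116, [0.64, 174.0, 1.0, -2.25, 102.0])
(0.092, 0.1, 0.12, 0.13, -92, [0.63, 192.0, 12.0, -2.25, 111.0])
(0.092, 0.1, 0.14, 0.15, -112, [0.69, 170.0, 7.0, -2.25, 105.0])
(0.093, 0.02, 0.1, 0.13, -112, [0.32, 227.0, 12.0, -2.5, 137.0])
(0.093, 0.1, 0.1, 0.15, -104, [0.68, 192.0, 12.0, -2.25, 136.0])
(0.095, 0.03, 0.14, 0.13, -104, [0.33, 225.0, 9.0, -2.5, 100.0])
(0.095, 0.06, 0.12, 0.14, -120, [0.66, 179.0, 4.0, -2.25, 123.0])
(0.096, 0.04, 0.1, 0.13, -120, [0.61, 193.0, 12.0, -2.25, 139.0])
(0.096, 0.06, 0.08, 0.13, -108, [0.61, 205.0, 10.0, -2.25, 151.0])
(0.096, 0.1, 0.12, 0.15, -108, [0.68, 180.0, 6.0, -2.25, 121.0])
(0.097, 0.06, 0.1, 0.14, -116, [0.65, 191.0, 12.0, -2.25, 139.0])
(0.097, 0.06, 0.12, 0.13, -112, [0.62, 187.0, 10.0, -2.37, 115.0])
(0.097, 0.1, 0.08, 0.13, -88, [0.61, 211.0, 6.0, -2.25, 142.0])
(0.097, 0.1, 0.14, 0.14, -104, [0.66, 175.0, 0.0, -2.25, 100.0])
(0.098, 0.1, 0.12, 0.14, -100, [0.65, 187.0, 10.0, -2.25, 116.0])
```

Run:
```python
import trk as T
from trk import *
p=np.load("push.npy");st,u=p[:2],p[2:]
T.OM=-1.25
S=st-.03*u
env.movel([*S,.236],velocity=.1)
while monitor.sense()["clock"]<28.7: T.see();env.hold(.25)
o=np.array(T.obs[-7:]);w,c=np.polyfit(o[:,0],o[:,1],1)
now=monitor.sense()["clock"];th=w*now+c+YAW
print("w",w,"resid",(o[:,1]-w*o[:,0]-c).round(3),np.degrees(th)%360,now)
d=((th-np.radians(-108))%(2*np.pi))/-w
print("wait",d)
assert d<2.5
env.hold(d)
env.movel([*(S+.16*u),.236],velocity=.125)
s=monitor.sense();print(s["clock"],s["position"],s["contact_force"])
T.OM=-2.4
T.see()
env.movel([*(AX-.158*EX),.236],velocity=.2)
T.see();env.movel([*(AX-.172*EX),Z],velocity=.12);T.see();env.hold(.1);T.see()
o=np.array(T.obs[-4:]);print(o.round(3),np.diff(o[:,1])/np.diff(o[:,0]),monitor.sense()["clock"],monitor.sense()["finger_gap"])
```

```text
w -1.1985373478103458 resid [ 0.015  0.    -0.007 -0.012 -0.017  0.003  0.017] 310.4979288744944 28.9417
wait 0.8518561948216794
31.225 [0.53021752 0.02485009 0.23592141] [-0.74087823 -0.43477903 -2.22564393]
[[ 3.1225e+01 -3.6416e+01  2.0000e-03  9.0500e-01]
 [ 3.1742e+01 -3.7812e+01 -0.0000e+00  9.8600e-01]
 [ 3.2258e+01 -3.9202e+01 -1.0000e-03  9.2900e-01]
 [ 3.2408e+01 -3.9604e+01 -1.0000e-03  9.1400e-01]] [-2.70164226 -2.69032171 -2.67608158] 32.4583 0.2908519785036099
```

```bash
cat >> trk.py <<'E'
AL=0.
def fit(n=4):
    o=np.array(obs[-n:]);t=o[:,0]-o[-1,0]; return np.polyfit(t,o[:,1]-.5*AL*t*t,1),o[-1,0]
def half(c,dl=0.,hold=.2):
    (w,th0),t0=fit(); now=monitor.sense()["clock"]
    P=lambda t:th0+w*(t-t0)+.5*AL*(t-t0)**2
    k=np.floor(P(now+.3)/(np.pi/2)); g=np.linspace(now+.25,now+2.5,1500); tn=g[np.argmax(P(g)<=k*np.pi/2)]
    long=int(k)%2==0; s=.136+(.00765 if long else -.00765)-c+dl
    s0=spos(); T=tn-hold/2-now
    env.movel([*(AX-s*EX),Z],velocity=max(abs(s-s0),1e-3)/T)
    sp=spos(); o=see(); res=o[2]-(D(o[1])-sp)
    json.dump(json.load(open("mv.json"))+[(now,T,s0,sp)],open("mv.json","w"))
    print(f"t{o[0]:.2f} tn{tn:.2f} {'L' if long else 'S'} w{w:.2f} T{T:.2f} s*{s:.4f} s{sp:.4f} c{o[2]*1e3:.1f} res{res*1e3:.1f} therr{np.degrees(o[1]-P(o[0])):.1f} sc{o[3]:.2f}")
    return o[2],res,w
E
echo '[]' > mv.json
python3 - <<'E'
import trk as T
T.OM=-2.6;T.AL=-.02
h=T.half
h(-.007,.0015);h(-.003,.0015);h(-.002,.0015) if int(round(T.obs[-1][1]/(T.np.pi/2)))%2==0 else None
T.AL=-.1
h(.0095,.0015);T.AL=-.17;h(.0105,.0015)
E
```

```text
t32.92 tn32.86 L w-2.71 T0.31 s*0.1522 s0.1521 c0.3 res7.9 therr1.1 sc0.99
t33.50 tn33.45 S w-2.69 T0.38 s*0.1329 s0.1328 c-0.1 res5.5 therr1.1 sc0.94
t34.09 tn34.03 L w-2.74 T0.38 s*0.1356 s0.1352 c12.5 res2.8 therr7.9 sc0.99
t34.67 tn34.62 S w-2.78 T0.37 s*0.1194 s0.1189 c12.7 res4.4 therr17.6 sc0.94
```

```bash
python3 -c "
import json,numpy as np
o=np.array(json.load(open('trk.json')))[-9:]
print(o.round(3),np.diff(o[:,1])/np.diff(o[:,0]));print(json.load(open('mv.json')))
import trk as T
for n in(2,3,4):
  for T.AL in(-.17,-.3): print(n,T.AL,T.fit(n))
"
```

```text
[[ 2.8642e+01 -3.1947e+01 -0.0000e+00  9.8100e-01]
 [ 3.1225e+01 -3.6416e+01  2.0000e-03  9.0500e-01]
 [ 3.1742e+01 -3.7812e+01 -0.0000e+00  9.8600e-01]
 [ 3.2258e+01 -3.9202e+01 -1.0000e-03  9.2900e-01]
 [ 3.2408e+01 -3.9604e+01 -1.0000e-03  9.1400e-01]
 [ 3.2925e+01 -4.0987e+01  0.0000e+00  9.8600e-01]
 [ 3.3500e+01 -4.2524e+01 -0.0000e+00  9.4300e-01]
 [ 3.4092e+01 -4.4030e+01  1.3000e-02  9.8600e-01]
 [ 3.4675e+01 -4.5418e+01  1.3000e-02  9.4300e-01]] [-1.73013804 -2.70164226 -2.69032171 -2.67608158 -2.67795174 -2.67197125
 -2.54523073 -2.38080722]
[[32.4583, 0.306104069379586, 0.1714371826275496, 0.15214974585464908], [32.975, 0.3766511007338238, 0.15231336638802567, 0.13284902957769062], [33.55, 0.3766511007338238, 0.1329576636842269, 0.13522165437821726], [34.1417, 0.3736490993996, 0.13518027541632383, 0.11890451922073782]]
2 -0.17 (array([ -2.43038772, -45.41832521]), np.float64(34.675))
2 -0.3 (array([ -2.46830222, -45.41832521]), np.float64(34.675))
3 -0.17 (array([ -2.56379659, -45.44438767]), np.float64(34.675))
3 -0.3 (array([ -2.64026258, -45.451919  ]), np.float64(34.675))
4 -0.17 (array([ -2.68189667, -45.49025723]), np.float64(34.675))
4 -0.3 (array([ -2.79559482, -45.51224937]), np.float64(34.675))
```

```bash
sed -i 's/def fit(n=4):/def fit(n=3):/' trk.py
python3 - <<'E'
import trk as T
T.OM=-2.3;T.AL=.2
dl=.003
for _ in range(4):
    c,r,w=T.half(.0112,dl); dl+=.4*(r-dl)
print(dl)
E
```

```text
t35.47 tn35.43 L w-2.35 T0.60 s*0.1355 s0.1351 c11.4 res1.8 therr-1.6 sc0.97
t36.22 tn36.15 S w-2.20 T0.53 s*0.1197 s0.1194 c9.9 res1.9 therr-1.0 sc0.94
t36.97 tn36.92 L w-2.07 T0.56 s*0.1347 s0.1349 c10.4 res0.4 therr1.0 sc0.99
t37.84 tn37.79 S w-1.91 T0.67 s*0.1187 s0.1186 c8.8 res0.2 therr-0.8 sc0.92
0.001003185869751909
```

Run:
```python
import trk as T
T.OM=-1.8;T.AL=.2
dl=.0005
for _ in range(3):
    c,r,w=T.half(.0118,dl); dl+=.4*(r-dl)
print(dl)
```

```text
t38.81 tn38.73 L w-1.74 T0.73 s*0.1323 s0.1319 c13.1 res0.4 therr-0.9 sc0.98
t39.86 tn39.78 S w-1.56 T0.82 s*0.1170 s0.1174 c9.8 res-0.4 therr-5.5 sc0.94
t41.01 tn40.93 L w-1.40 T0.92 s*0.1320 s0.1317 c13.2 res0.2 therr-1.7 sc0.95
0.00017863268865710326
```

Run:
```python
import json,numpy as np
from h import *
from scipy.interpolate import CubicSpline,UnivariateSpline
o=np.array(json.load(open("trk.json")));o=o[o[:,0]>33];print((np.diff(o[:,1])/np.diff(o[:,0])).round(2))
sp=UnivariateSpline(o[:,0],o[:,1],k=3,s=len(o)*.015**2)
mv=json.load(open("mv.json"));S=lambda t:0
def s(t):
    for i,(a,T,s0,s1) in enumerate(mv):
        if t<a+T or i==len(mv)-1 or t<mv[i+1][0]:
            x=np.clip((t-a)/T,0,1);return s0+(s1-s0)*x**3*(10-15*x+6*x*x)
tt=np.arange(33.6,41.05,.05);st=np.array([s(t) for t in tt]);m=D(sp(tt))-st
res=np.interp(tt,o[:,0],[x[2]-(D(x[1])-s(x[0])) for x in o])
c=(m+res)*1e3
for i in range(0,len(tt),10):print(tt[i].round(2),c[i:i+10].round(1))
```

```text
[-2.55 -2.38 -2.31 -2.14 -1.98 -1.84 -1.66 -1.55 -1.3 ]
33.6 [ 1.1  2.2  3.4  4.8  6.3  8.   9.7 11.2 12.3 12.7]
34.1 [12.5 12.1 11.4 11.8 13.4 15.4 16.9 17.1 16.1 14.6]
34.6 [13.6 12.9 12.4 12.1 12.1 12.  11.6 10.9 10.1  9.4]
35.1 [ 8.9  8.8  9.2  9.9 10.9 11.6 11.9 11.6 10.9 10. ]
35.6 [ 9.   8.4  8.4  8.9  9.7 10.6 11.1 11.1 10.7 10.1]
36.1 [ 9.6  9.5  9.7 10.1 10.7 11.3 11.5 11.2 10.5  9.6]
36.6 [ 8.8  8.3  8.3  8.7  9.5 10.2 10.6 10.5 10.1  9.7]
37.1 [ 8.9  8.2  7.9  7.9  8.2  8.7  9.3  9.8 10.1 10.2]
37.6 [ 9.9  9.4  9.   8.7  8.7  8.9  8.6  9.3  9.9 10.4]
38.1 [10.7 10.8 10.9 10.8 10.7 10.8 10.9 11.2 11.7 12.3]
38.6 [12.9 13.4 13.5 13.4 13.1 12.4 11.5 10.6  9.7  9.1]
39.1 [ 8.6  8.5  8.5  8.7  9.1  9.4  9.8 10.  10.1 10. ]
39.6 [ 9.8  9.6  9.4  9.3  9.4  9.6 10.1 10.5 11.1 11.7]
40.1 [12.1 12.4 12.5 12.5 12.4 12.2 12.  11.8 11.7 11.7]
40.6 [11.8 12.  12.3 12.7 13.  13.3 13.4 13.4 13.2]
```

Run:
```python
import trk as T
from trk import *
T.OM=-1.2
env.movel([*(AX-.180*EX),Z],velocity=.09)
for _ in range(3): env.hold(.75);o=T.see();print(o)
o=np.array(T.obs[-3:]);print(np.diff(o[:,1])/np.diff(o[:,0]))
s=monitor.sense();print(s["clock"],s["position"],s["finger_gap"],s["gripper_force"],s["contact_force"])
f=eyes.grab_frame("scene");a=cv2.resize(f["frame"][90:240,160:320,::-1],None,fx=3,fy=3);cv2.imwrite("pics/end.png",a)
```

```text
(42.4917, np.float64(-58.27557347741756), np.float64(0.0017797958878686413), np.float64(0.9142857142857144))
(43.2917, np.float64(-59.12903950676409), np.float64(-0.0007547502161464746), np.float64(0.9095238095238096))
(44.0917, np.float64(-59.99366623606399), np.float64(9.245446426457029e-05), np.float64(0.9619047619047618))
[-1.06683254 -1.08078341]
44.1417 [ 0.45047188 -0.00058165  0.20101071] 0.29516658732807033 100.95861911773682 [-0.46615472 -0.89217754 -2.53122115]
```

View pics/end.png

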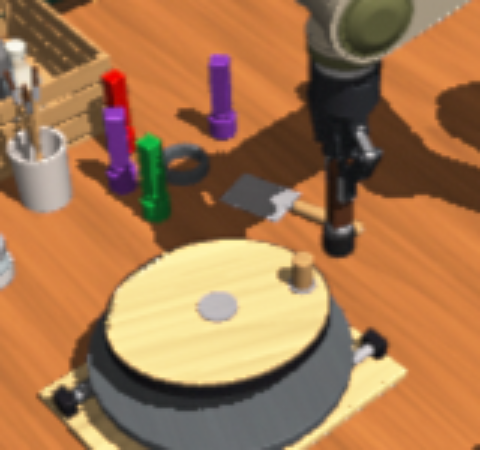

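The picture shows the roller held upright at (342,235), clear of the panel. The carriage is home within 1 mm, and the wheel is running at 1.08 rad/s.

Run:
```python
from bench import env, monitor, job
env.hold(.5);print(job.hand_in())
```

```text
the job is handed in; nothing more can be done
None
```

The job is handed in at about 44.7 s, result not reported. The first press broke the 6–18 mm band as the wheel slowed, so I pushed the knob again. By my reconstruction from camera images, the second press then kept the carriage 8–17 mm back for over 6 s. At hand-in it was home within 1 mm, the wheel was running on at about 1.1 rad/s and the roller was held upright.

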